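# Slide the loaf tins down to the stop

### The arm

A 6-joint arm with a two-finger parallel gripper is mounted at the origin on the work surface. World frame = base frame: x ahead of the robot, y to its left, z up, the work surface at z = 0. Lengths are in m, angles in degrees, forces in N, time in s.
With the tool pointing down it reaches from about 0.375 to 0.925 m from the base axis. Payload 5.7 kg.
Tool frame: the origin (TCP) lies on the mounting face of the last link; the fingertips stand 182 mm ahead of it and the grasp point (between the pads) lies 163 mm ahead of it; z points along the fingers, y is the line along which they close (so a half turn about z gives the same grasp; the last joint's range is limited). The gripper opens to 88 mm and grips with 3 to 60 N. Pads are 20 mm wide; open, the fingers measure 115 mm over their backs; the gripper's body (75 mm by 178 mm) begins 61 mm behind the grasp point.
Start: joints at [-77.871, 20.558, 86.54, -0, 72.909, -6.595], TCP at [0.193, -0.568, 0.405] pointing down, gripper open.
Joint ranges: [-170.27, 170.27], [-57.76, 135], [12.27, 136.19], [-55.21, 235.2], [11.17, 155.16], [-170.74, 170.74]. Speed limits (degrees/s): [136.94, 136.94, 180, 180, 180, 180].

### API

Orientations are given as a 3x3 rotation matrix whose columns are the frame's x, y, z axes.
In Python, from station import * gives the robot as it stands. Calls block until the motion is done:
- move_pose(position, orientation): joint-space move of the TCP to a pose.
- line_to(position, rotation=None, v=0.15, f_stop=None): straight line of the TCP; rotation=None keeps the orientation; v is the mean speed in m/s. With f_stop (N) it stops when the force on the tool has changed by that much, and returns True; else False.
- movej(angles): joint-space move.
- gripper_open() and close(effort=None): open the fingers fully, or close them until they stop; effort is the grip in N (None keeps the last).
- wait(seconds).
- ik(position, orientation): joint angles nearest the present ones, or None.
- read_state(): the state.
- grab_frame(name): name is "side" or "top"; returns a dict with "color" (420x560x3 uint8, red, green, blue), "mtx" (3x3 intrinsics, pixels), "dist_coeffs" ([k1, k2, p1, p2, k3] as OpenCV has them; the pictures are not rectified), "R" (3x3) and "t" (3): a world point X has camera coordinates R X + t. Camera axes: x right, y down, z forward; pixel columns grow to the right and rows downward; lengths in m; the calibration is good to about 2 mm. A picture is of the moment at which its call begins. There is no depth.
A pose or a line that the arm cannot do raises IKError and nothing moves.
- close_job(): hands the job in; it is judged then, once.
The state is a dict: "clock": time; "joint_positions": joint angles; "dq": joint speeds; "joint_torque": joint torques, N m; "tool_pos": TCP position; "tool_rot": TCP orientation; "ft_force": force on the tool from outside, world axes, zero at the start; "ft_torque": the same for the moment, N m; "opening": opening from 0.0 (shut) to 1.0 (fully open); "grip_force": force on a finger pad.
Only numpy, scipy, OpenCV 4.12 (cv2) and the standard library are available. Lean on these libraries where they do the work, as an engineer would, in place of code of your own. Each camera call takes 0.05 s, during which the arm holds its last target. There are 200 camera calls.

### The job

On the bench stands a sloped three-lane tray, and at its upper end stand two oblong loaf tins and one round mould, one to a lane. Slide both loaf tins down their lanes until each rests against the back stop at the low end, without lifting them off the tray, and leave the round mould where it is.

Things in the scene. Friction and masses are not known exactly. Their poses are not given: they have to be found in the camera images.
- tray: Fixed metal tray 300 x 254 mm sloped 14 deg. Origin: centre of sliding surface, 64 mm up; x down the slope to the stop, y across, z square to the surface (frame is pitched). Three 78 mm lanes at y -82, 0, +82 mm; dividers 14 mm tall, 4 thick; side walls 20 tall at y +-123. Back stop: wall 30 mm tall, inner face x +145. Upper end x -150, open.
- loaf_a: Dark steel oblong loaf tin with baked loaf, about 0.3 kg: rim 100 mm long (its x) by 62 wide (y), 34 to 38 mm up; body below 94 x 56; crust to 60 mm. Origin: centre of underside, z up. Stands lengthwise at the upper end of any lane; friction keeps it from sliding by itself. Against the stop its origin is near x +95 mm of the tray.
- loaf_b: A second loaf tin, the same in every way, in another lane.
- round_mould: Dark steel round fluted mould with a brioche, 48 mm across at the foot, 70 at the rim 36 mm up, 58 tall, 0.25 kg. Origin: centre of underside. Stands at the upper end of the remaining lane and is to stay there.
There are look-alikes about, which are no part of the job. Leave any green look-alike of the loaf_a alone.

How it is judged (in metres and radians):
At the end, for the whole second after the job is handed in: Both loaf tins stand upright on the tray, at rest, lengthwise in their lanes within 15 degrees, their ends within 12 mm of the back stop; the round mould is within 20 mm of where it began (x of loaf_a in the frame of tray between 0.083 and 0.115 m and x of loaf_b in the frame of tray between 0.083 and 0.115 m and z of each of loaf_a, loaf_b in the frame of tray below 0.012 m and angle between the z axis of each of loaf_a, loaf_b and the z axis of tray, either way round below 0.175 rad and angle between the x axis of each of loaf_a, loaf_b and the x axis of tray, either way round below 0.26 rad and linear speed of each of loaf_a, loaf_b below 0.02 m/s and distance of round_mould from where it was at the start of the episode below 0.02 m); the robot touches nothing.
It fails at once if a loaf tin is lifted more than 30 mm off the tray (z of any of loaf_a, loaf_b in the frame of tray above 0.03 m).
It fails at once if the round mould is moved more than 20 mm (distance of round_mould from where it was at the start of the episode above 0.02 m).
It also fails if it takes over 48 s, if anything falls off the work surface, if the arm or the gripper's body presses on something with over 40 N, if the wrist force passes 120 N, or if a joint passes its speed limit or range.

## Working session

There is one attempt and no reset: what is moved stays moved. The work goes in short steps, each a Python script; the robot and the scene stay as the last script left them, time stands still between calls to the robot, and variables do not carry over. Pictures are saved under pics/ and viewed, at most 10 in all, crops included, and the job is handed in when it is done.

```bash
mkdir -p pics; ls; python3 - <<'E'
from station import *
import cv2,numpy as np
for n in("side","top"):
    f=grab_frame(n); cv2.imwrite(f"pics/{n}0.png",f["color"][:,:,::-1])
    print(n,f["mtx"].tolist(),f["dist_coeffs"],np.round(f["R"],3).tolist(),np.round(f["t"],3), -np.array(f["R"]).T@f["t"])
E
```

```text
pics
side [[536.6329933112677, 0.0, 277.71024210606316], [0.0, 536.6329933112677, 204.5361349996475], [0.0, 0.0, 1.0]] [-0.18685425  0.          0.          0.          0.        ] [[0.996, -0.089, 0.009], [-0.048, -0.617, -0.786], [0.075, 0.782, -0.619]] [-0.52   0.095  1.071] [ 0.44186632 -0.82557111  0.74196806]
top [[473.30572636108815, 0.0, 290.24060704027994], [0.0, 473.30572636108815, 205.76934557129363], [0.0, 0.0, 1.0]] [-0.13818775  0.          0.          0.          0.        ] [[-0.014, -1.0, 0.0], [-0.998, 0.014, -0.057], [0.057, -0.001, -0.998]] [-0.009  0.491  0.957] [ 0.43588974 -0.01422741  0.98304536]
```

View pics/side0.png

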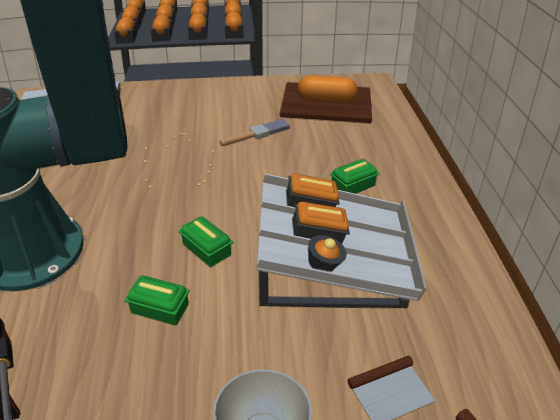

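View pics/top0.png

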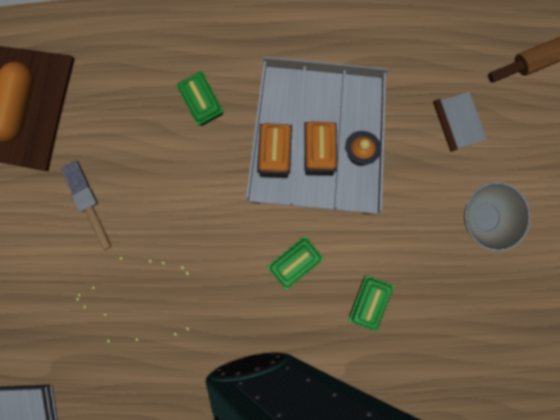

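The side view shows the tray with two dark, orange-crusted loaf tins at (313,192) and (321,221), and the round mould at (327,253). There are green look-alikes at (355,177), (206,240) and (158,299). In the top view the tins are at (275,150) and (321,147), the mould is at (363,148), and the green ones are at (200,97), (296,263) and (371,303). The two dark tins standing in lanes fit the description; I'll confirm with an enlarged crop.

```bash
python3 - <<'E'
import cv2,numpy as np
a=cv2.imread("pics/top0.png")[50:225,235:400]; b=cv2.imread("pics/side0.png")[160:315,245:435]
cv2.imwrite("pics/ct.png",cv2.resize(a,None,fx=3.4,fy=3.4,interpolation=2)); cv2.imwrite("pics/cs.png",cv2.resize(b,None,fx=3.8,fy=3.8,interpolation=2))
E
```

```text
(no output)
```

View pics/ct.png

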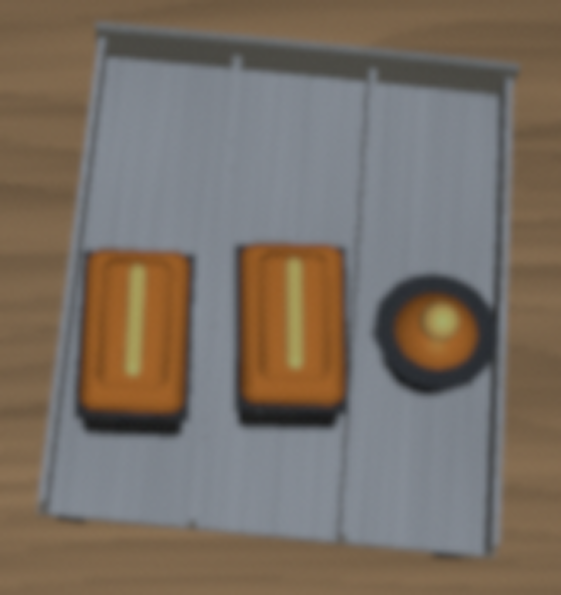

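View pics/cs.png

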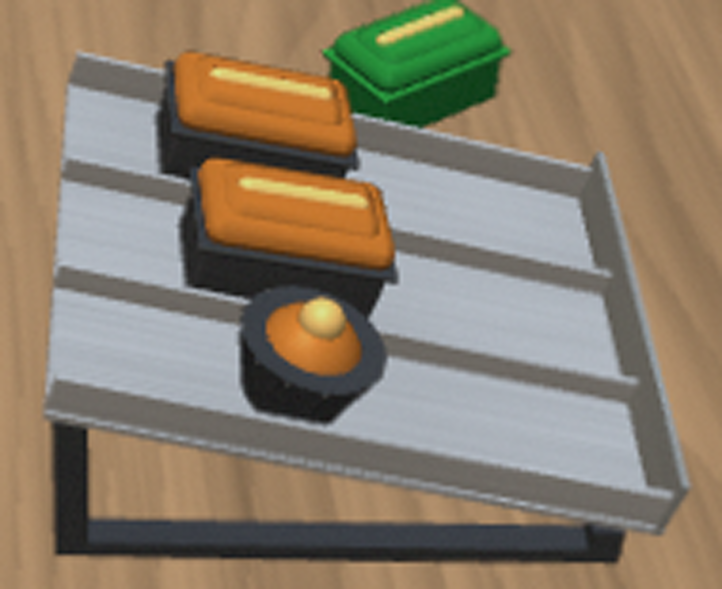

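Confirmed: both dark tins are in the left and centre lanes (+y and middle), the mould is in the −y lane, and the green ones are off the tray. Next I fit the tray and the tins.

```bash
cat > h.py <<'E'
import numpy as np,cv2
from scipy.spatial.transform import Rotation as Ro
def trayR(yaw): return Ro.from_euler('ZY',[yaw,np.radians(14)]).as_matrix()
def proj(f,X): return cv2.projectPoints(np.array(X,float),cv2.Rodrigues(np.array(f["R"]))[0],np.array(f["t"],float),np.array(f["mtx"]),np.array(f["dist_coeffs"]))[0][:,0]
E
python3 - <<'E'
from h import *
from station import *
from scipy.optimize import least_squares
ft,fs=grab_frame("top"),grab_frame("side")
T=lambda p:np.array(p)/3.4+[235,50]
S=lambda p:np.array(p)/3.8+[245,160]
mt=[(149,127,30),(149,-127,30),(-150,127,20),(-150,-127,20),(-150,41,14),(-150,-41,14),(145,41,14),(145,-41,14)]
pt=T([(97,22),(519,66),(40,513),(493,553),(192,525),(341,540),(237,57),(373,70)])
ms=[(149,-127,30),(149,127,30),(-150,127,20),(-150,41,14),(-150,-41,14),(145,41,14),(145,-41,14)]
ps=S([(688,490),(600,152),(78,52),(68,162),(60,268),(610,273),(637,380)])
W=lambda p,m:np.array(m)/1000.@trayR(p[3]).T+p[:3]
r=lambda p:np.concatenate([proj(ft,W(p,mt))-pt,proj(fs,W(p,ms))-ps]).ravel()
s=least_squares(r,[.6,0,.064,0],loss='soft_l1');p=s.x
print("tray",p,np.round(r(p).reshape(-1,2),1).tolist())
c=[(50,31,36),(50,-31,36),(-50,-31,36),(-50,31,36)]
for n,q,sq in(("A",[(85,252),(192,253),(187,415),(78,412)],(357,168)),("B",[(236,247),(346,247),(347,410),(237,410)],(396,278))):
    def M(v,m): return W(p,(np.array(m,float)@Ro.from_euler('z',v[2]).as_matrix().T)+[v[0]*1000,v[1]*1000,0])
    g=lambda v:np.concatenate([proj(ft,M(v,c))-T(q),proj(fs,M(v,c[1:2]))-S(sq)]).ravel()
    u=least_squares(g,[0,0,0]);print(n,u.x,np.round(u.fun,1))
g=lambda v:(proj(ft,W(p,[(v[0]*1000,v[1]*1000,36)]))-T((435,333))).ravel()
print("mould",least_squares(g,[0,0]).x)
np.save("tray.npy",p)
print(read_state()["clock"],read_state()["opening"])
E
```

```text
tray [ 0.62661039 -0.07431623  0.06214655 -0.10897266] [[-0.4, 0.7], [-0.2, -0.1], [-1.6, -2.9], [2.7, -1.6], [0.2, -1.0], [0.6, -1.2], [0.0, 0.3], [-0.3, 0.4], [-0.1, 0.1], [0.2, 0.5], [-0.8, -0.3], [-0.6, -1.0], [-0.5, -0.8], [-0.4, 0.6], [-0.6, 0.9]]
A [-0.05168198  0.08237499  0.07003987] [-0.7 -0.9  0.4 -0.2  0.8  1.2 -1.   1.1  1.2  0.6]
B [-0.03995556 -0.00254159  0.08799159] [-0.6 -0.5 -0.6  0.   0.7  0.8 -0.6  0.4  0.5  1.4]
mould [-0.03476509 -0.0824698 ]
0.2 0.9955371685356476
```

```bash
cat >> h.py <<'E'
p=np.load("tray.npy"); R=trayR(p[3]); L=.182
def tool(s): 
    z=-R[:,2]; y=s*R[:,1]; return np.column_stack([np.cross(y,z),y,z])
def tcp(x,y,z): return p[:3]+R@np.array([x,y,z+L])
def tip(st): return R.T@(np.array(st["tool_pos"])+L*np.array(st["tool_rot"])[:,2]-p[:3])
E
cat > push.py <<'E'
from h import *
from station import *
import sys
y=float(sys.argv[1])
if read_state()["opening"]>.1: close(10)
s=min((1,-1),key=lambda s:1e9 if (q:=ik(tcp(-.135,y,.12),tool(s))) is None else abs(q[5]))
print(s,ik(tcp(-.135,y,.12),tool(s)))
move_pose(tcp(-.135,y,.12),tool(s))
print("down",line_to(tcp(-.135,y,.016),v=.1,f_stop=10),tip(read_state()))
h=line_to(tcp(.046,y,.016),v=.05,f_stop=8)
st=read_state();print("push",h,tip(st),st["ft_force"],st["clock"])
if h and tip(st)[0]<.02: print("early stop"); sys.exit()
line_to(tcp(tip(st)[0]-.02,y,.016),v=.06)
line_to(tcp(tip(st)[0]-.03,y,.12),v=.12)
print(read_state()["clock"])
E
python3 push.py .080
```

```text
1 [ -5.74841444  23.79567154  84.76648688   0.12019348  85.43734913
 -89.52901294]
down False [-0.13446089  0.07998795  0.01663922]
push True [0.0371146  0.0800354  0.01526799] [-0.53772208 -0.23197308 -0.08086931] 8.2167
9.725
```

```bash
python3 push.py -.003 && python3 - <<'E'
from h import *
from station import *
# go upslope and up, clear of the view of the low end
line_to(tcp(-.2,0,.2),v=.2)
for n,(a,b,c,d),k in(("top",(50,225,235,400),3.4),("side",(160,315,245,435),3.8)):
    f=grab_frame(n)["color"][a:b,c:d,::-1]
    cv2.imwrite(f"pics/{n}1.png",cv2.resize(f,None,fx=k,fy=k,interpolation=2))
print(read_state()["clock"])
E
```

```text
-1 [-13.41511443  23.44638243  85.34394426  -1.73699825  85.10665011
  83.18767347]
down False [-0.13447702 -0.00308407  0.01662876]
push True [ 0.0370362  -0.00299348  0.01527166] [ 0.22895269 -0.02284833 -0.44952462] 16.525
18.0333
19.3917
```

View pics/top1.png

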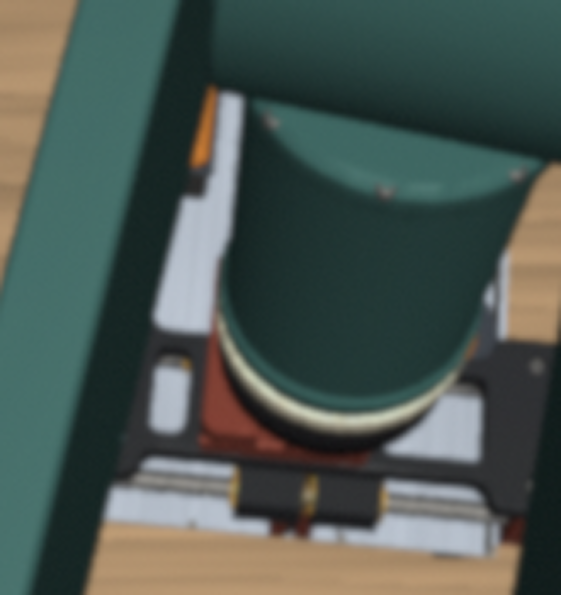

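View pics/side1.png

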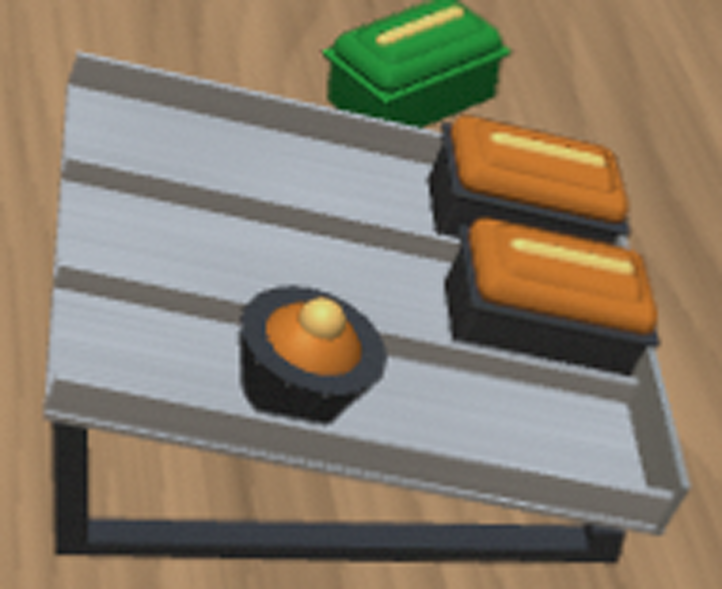

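The side crop shows both dark tins against the stop (near-front rim corners at about (657,338) and (627,232)), flat and lengthwise. The mould is unchanged at (322,318). The arm blocks the top crop. One numeric check before handing in.

```bash
python3 - <<'E'
from h import *
from station import *
from scipy.optimize import least_squares
fs=grab_frame("side"); ok=True
def at(q,z): return least_squares(lambda v:(proj(fs,[p[:3]+R@[v[0],v[1],z]])[0]-(np.array(q)/3.8+[245,160])),[.1,0]).x
for n,q,s0,s1 in(("A",(627,228),(495,137),(602,161)),("B",(657,336),(516,243),(630,269))):
    c=at(q,.036); a,b=at(s0,.06),at(s1,.06); yaw=np.arctan2(*(b-a)[::-1])
    x=c[0]-.05*np.cos(yaw)-.031*np.sin(yaw); print(n,"x",x,"stripe mid",(a+b)/2,"yaw",yaw)
    ok&=.086<x<.112 and abs(yaw)<.2
print(ok,read_state()["clock"])
if ok: print(close_job())
E
```

```text
A x 0.09875058960178294 stripe mid [0.09767226 0.0763162 ] yaw 0.0062205800240982614
B x 0.10041095209670893 stripe mid [ 0.09750787 -0.00978706] yaw -0.017016767590992257
True 19.4417
the job is handed in; nothing more can be done
None
```

Both loaf tins are against the back stop (measured x about 0.099 and 0.100 m, yaw within 1°), the round mould looks unmoved in the side camera view, and the job was handed in at about 19.4 s; no verdict was returned.

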